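# Seat a plywood book box in the gluing jig and lock the two-stage clamp

## Robot

A 6-joint arm with a two-finger parallel gripper is mounted at the origin on the work surface. World frame = base frame: x ahead of the robot, y to its left, z up, the work surface at z = 0. Lengths are in m, angles in rad, forces in N, time in s.
With the tool pointing down it reaches from about 0.35 to 0.875 m from the base axis. Payload 4.2 kg.
Tool frame: the origin (TCP) lies midway between the tips of the shut fingers; the grasp point (between the pads) lies 19 mm behind it; z points along the fingers, y is the line along which they close (so a half turn about z gives the same grasp; the last joint's range is limited). The gripper opens to 87 mm and grips with 3 to 60 N. Pads are 19 mm wide; open, the fingers measure 117 mm over their backs; the gripper's body (75 mm by 190 mm) begins 51 mm behind the grasp point.
Start: joints at [-1.081, 0.385, 0.008, 0, -1.194, -0.259], TCP at [0.143, -0.608, 0.223] pointing down, gripper open.
Joint ranges: [-3.14, 3.14], [-1.21, 2.06], [-1.07, 1.41], [-3.16, 2.05], [-2.99, -0.16], [-3.1, 3.1]. Speed limits (rad/s): [2.79, 2.79, 3.14, 3.14, 3.14, 3.14].

## Interface

Orientations are given as a unit quaternion [x, y, z, w].
In Python, from station import arm gives the robot as it stands. The module is installed in compiled form; this text tells all that it offers.
- The arm moves only by the tool drive_tool, never from a script. Its argument "deltas" is one flat list of numbers, 7 for each row, row after row: the turn, a rotation vector about the tool's x, y, z in degrees, then the shift along the tool's x, y, z in m, then the finger opening in m, from 0 to 0.087. A call has 1 to 12 rows; each row shifts and turns the commanded pose from where the row before left it, along the tool's axes as they then stand; what a row does not reach is not made up. A row lasts 1/10 s, in which the tool goes at most 50 mm and 8.59 degrees, less where a joint would pass 70% of its speed; a pose out of reach is approached as far as the arm can. A call is refused whole if a number of a shift passes 0.05 or a number of a turn 8.59, either way. A call with a gripper value outside its range is refused whole. The fingers move at their own pace and stop on an object; the grip force is fixed at half the most. Time passes only in rows, so rows that do not move let the fingers close. It gives the time, the measured TCP pose, the force, the opening and the grip force at its end, in the units of the state.
- arm.read_state(): the state, without advancing time (a new reading comes with each control period).
- arm.get_image(name): name is "scene" or "top" or "wrist"; returns a dict with "img" (400x640x3 uint8, blue, green, red), "range_z" (400x640 float32, m along the optical axis (not along the pixel's ray), 0 where there is no reading), "fx", "fy", "cx", "cy" (pixels), "R" (3x3) and "t" (3): a world point X has camera coordinates R X + t; the wrist camera has in their place "tool_from_camera" (4x4, takes a point from camera to tool coordinates, whose origin is the TCP and whose axes are the flange's). Camera axes: x right, y down, z forward; pixel columns grow to the right and rows downward; lengths in m; the calibration is good to about 2 mm. A picture is of the moment at which its call begins: read the wrist's pose just before it.
- arm.close_job(): hands the job in; it is judged then, once.
The state is a dict: "time_s": time; "joint_positions": joint angles; "qvel": joint speeds; "tau": joint torques, N m; "tool_pos": TCP position; "tcp_rot": TCP orientation; "wrist_force": force on the tool from outside, world axes, zero at the start; "wrist_torque": the same for the moment, N m; "width": opening from 0.0 (shut) to 1.0 (fully open); "grip_force": force on a finger pad.
Only numpy, scipy, OpenCV 4.12 (cv2) and the standard library are available. Lean on these libraries where they do the work, as an engineer would, in place of code of your own. Each camera call takes 0.05 s, during which the arm holds its last target. There are 200 camera calls.

## Task

With your fingertips only, push the book-shaped plywood box along the gluing jig until it is fully home and flat against the back stop, while the clamp lever is still open. Then push the clamp lever's knob to the left, past its first notch and all the way to the second stop, so that the jaw locks the box. Do not pick up or tip anything, and leave the other things on the table where they are.

Things in the scene. Friction and masses are not known exactly. Their poses are not given: they have to be found in the camera images.
- jig: gluing jig, a white laminated plate 300 mm (its x) by 390 mm (its y), 18 mm thick, fixed to the table at a varying place and yaw. Origin on the table, 140 mm from the plate's near edge, 120 mm from its right edge. Its x points from the near side to the back stop, its y to the left. A dark arc with three dots on the plate, 125 mm from the lever's pivot, marks the lever's three settled places.
- back_stop (a point): middle of the top front edge of the back stop, a wooden bar 200 mm long across the far end of the jig, 34 mm above the plate; its front face lies at x = 120 mm in the jig's frame
- side_fence (a point): near end of the top inner edge of the side fence, a wooden bar on the right, 34 mm above the plate; its face is at y = -82 mm in the jig's frame, from x = -60 to 120 mm
- jaw_face (a point): top middle of the face of the aluminium jaw, left of the box, 66 mm long, 24 mm high, centred at x = 60 mm in the jig's frame; its face is at y = 88 mm when open and moves 10 mm towards the box (-y) as the lever swings to the second stop
- book_box: loose closed book-shaped plywood box, 120 mm (its x) by 160 mm (its y) by 40 mm high, about 0.3 kg; origin at the centre of its underside. Lies flat on the jig plate between side fence and jaw, its x near the jig's x, 30 to 65 mm short of the back stop
- box_centre (a point): centre of the book-shaped box, 20 mm above the plate, 38 mm above the table. At home it is at x = 60 mm in the jig's frame, and the box's near face, the one to push, at x = 0. With the lever open the box has about 10 mm of side play and slides at about 1 to 4 N.
- lever_pivot (a point): pivot of the clamp lever, at x = 60, y = 135, z = 46 mm in the jig's frame; the axis is vertical
- knob_top (a point): centre of the top of the lever's knob: an upright black cylinder 22 mm in diameter from 43 to 99 mm above the table, its axis 100 mm from the lever's pivot. The arm is a steel bar 16 mm wide, its top 50 mm above the table.
- clamp_lever (a joint): angle q of the lever (rad). 0 = open, arm along the jig's -x; grows clockwise seen from above (knob pushed to the left): knob = pivot + 100 mm * (-cos q, sin q) in the jig's x, y. Spring detents at 0.625 (first notch) and 1.25 (second stop, the end). Released, it snaps: below about 0.31 to 0, up to 0.94 to 0.625, above to 1.25, and stays. About 4 to 8 N at the knob over a hump.
- glue_jar: white glue jar with a red lid, 66 mm across, 100 mm tall, stands right of the jig; origin at the centre of its underside; a bystander
- tape_roll: paper tape roll, 72 mm across, 24 mm high, lying on the front left of the jig plate; origin at the centre of its underside; a bystander
- knife: craft knife with a closed green handle, 140 x 22 x 14 mm, right of the jig; origin at the centre of its underside; a bystander
- brush_mug: white mug, 72 mm across, 85 mm tall, beyond the jig; origin at the centre of its underside; a bystander
- strips: two plywood strips lying together, 220 x 30 x 12 mm, beyond the jig; origin at the centre of its underside; a bystander
- offcut: wooden offcut, 60 x 50 x 30 mm, left of the jig; origin at the centre of its underside; a bystander
- square: try square, 90 mm wooden stock and 120 mm steel blade, 14 mm high, left of the jig; origin at the centre of its underside; a bystander (origin under the middle of the stock)
Things that resemble listed ones, but are neither listed nor needed, are in the scene too. What is shaped like the book_box but turquoise or yellow is not meant.

How it is judged:
On the way, in this order (a step that is already met when the one before it is completed fails the run):
1. the box is home against the back stop (within 3.5 mm) with the clamp lever still open (below 0.25 rad) (x of box_centre in the frame of jig above 0.0565 m and angle between the x axis of box_centre and the x axis of jig, either way round below 0.035 rad and z of box_centre in the frame of jig below 0.042 m and angle between box_centre's own z axis and vertical below 0.03 rad and value of joint clamp_lever below 0.25 rad), for 0.2 s.
2. the lever is at its second stop (above 1.18 rad) (value of joint clamp_lever above 1.18 rad), for 0.2 s.
At the end, for the whole second after the job is handed in: The box lies flat and at rest on the jig, within 3.5 mm of the back stop and square to it within 0.035 rad, and the clamp lever stays at its second stop (above 1.18 rad of 1.25) (x of box_centre in the frame of jig above 0.0565 m and angle between the x axis of box_centre and the x axis of jig, either way round below 0.035 rad and z of box_centre in the frame of jig below 0.042 m and angle between box_centre's own z axis and vertical below 0.03 rad and value of joint clamp_lever above 1.18 rad and linear speed of book_box below 0.01 m/s); the robot touches nothing.
It fails at once if the box is lifted off the jig plate (8 mm) or tipped (0.15 rad) (z of box_centre in the frame of jig above 0.046 m or angle between box_centre's own z axis and vertical above 0.15 rad).
It fails at once if a bystander is moved by more than 25 mm or tipped (distance of any of glue_jar, tape_roll, knife, brush_mug, strips, offcut, square from where it was at the start of the episode above 0.025 m or angle between any of glue_jar, tape_roll, knife, brush_mug, strips, offcut, square's own z axis and vertical above 0.3 rad).
It also fails if it takes over 48 s, if anything falls off the work surface, if the arm or the gripper's body presses on something with over 40 N, if the wrist force passes 120 N, or if a joint passes its speed limit or range.

## Working session

There is one attempt and no reset: what is moved stays moved. The work goes in short steps, Python scripts to look and compute and a tool call to move; the robot and the scene stay as the last step left them, time stands still between calls to the robot, and variables do not carry over. Pictures are saved under pics/ and viewed, at most 10 in all, crops included, and the job is handed in when it is done.

Besides the shell and the picture viewer there is one more tool, called after "Request:" as name(argument=value, ...) on one line, values as JSON. drive_tool: Moves the arm, as the interface text tells. Its arguments: {"type":"object","properties":{"deltas":{"type":"array","items":{"type":"number"}}},"required":["deltas"]}

```bash
mkdir -p pics; python3 - <<'E'
from station import arm
import cv2,numpy as np
s=arm.read_state();print(s)
for n in("scene","top"):
    d=arm.get_image(n);cv2.imwrite(f"pics/{n}0.png",d["img"]);np.savez(f"{n}0.npz",**d);print(n,d["fx"],d["cx"],d["R"],d["t"])
E
```

```text
{'time_s': 0.0, 'joint_positions': array([-1.08138629e+00,  3.85546272e-01,  6.63841033e-03, -5.02713187e-04,
       -1.19402290e+00, -2.58618423e-01]), 'qvel': array([-4.51321398e-04, -1.87419699e-04,  1.07153174e-03,  3.69672565e-05,
       -2.04127773e-03, -4.12521998e-05]), 'tau': array([ 1.55636510e-03, -3.90668356e+01,  1.87402976e+01,  4.21980411e+00,
        1.09218748e-02, -1.99038946e-04]), 'tool_pos': array([ 0.14285819, -0.60783163,  0.2214702 ]), 'tcp_rot': array([-1.15047689e-01,  9.93359369e-01,  1.07879367e-03, -1.72436862e-04]), 'wrist_force': array([0.00546347, 0.38847837, 0.73405479]), 'wrist_torque': array([-0.00803956, -0.00402396,  0.02948148]), 'grip_force': 0.0, 'width': 0.9997216049817315}
scene 420.4524492039241 319.91117010851474 [[ 0.27047522  0.96259619  0.01586588]
 [ 0.69642717 -0.18425399 -0.69357023]
 [-0.66470471  0.19864299 -0.72021428]] [-0.0093931  -0.34720497  1.72952653]
top 432.1166977868277 323.01870449390634 [[-0.01728158 -0.99979964 -0.01010086]
 [-0.98983018  0.01853418 -0.1410415 ]
 [ 0.14120045  0.00756072 -0.98995215]] [-0.12589832  0.57771139  1.62829593]
```

View pics/top0.png

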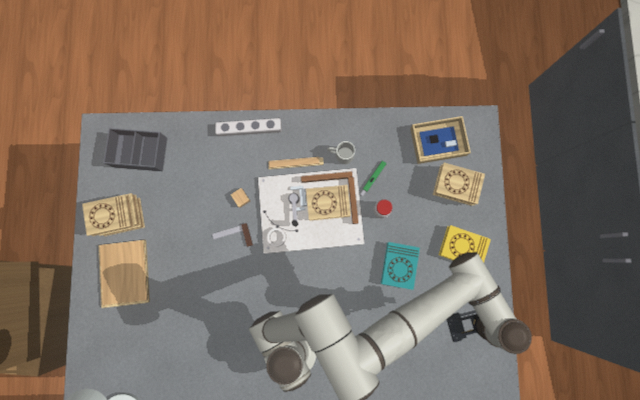

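View pics/scene0.png

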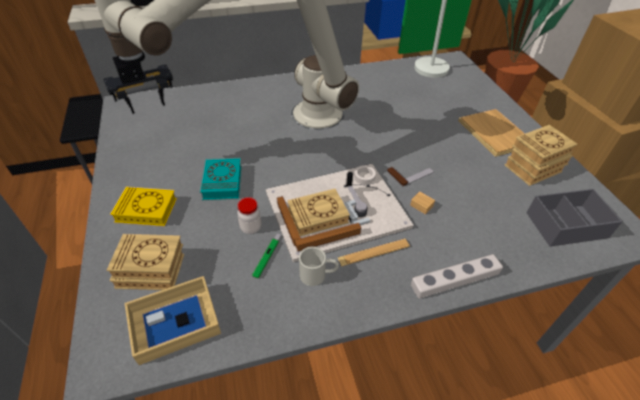

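The top view shows the jig at about (258–362, 170–252), with the box at (327,203), the black knob near (295,223), the tape roll at (276,237), and the red-lidded jar at (384,208). The scene view agrees.

```bash
cat > h.py <<'E'
import numpy as np,cv2
def ray(d,uv,z):
    uv=np.atleast_2d(uv).astype(float)
    c=np.c_[(uv[:,0]-d["cx"])/d["fx"],(uv[:,1]-d["cy"])/d["fy"],np.ones(len(uv))]
    w=c@d["R"];o=-d["R"].T@d["t"]
    return o+w*((z-o[2])/w[:,2])[:,None]
def cloud(d):
    v,u=np.mgrid[:400,:640];Z=d["range_z"].astype(float)
    c=np.stack([(u-d["cx"])/d["fx"]*Z,(v-d["cy"])/d["fy"]*Z,Z],-1)
    return (c-d["t"])@d["R"]
def proj(d,X):
    c=np.atleast_2d(X)@d["R"].T+d["t"];return np.c_[d["fx"]*c[:,0]/c[:,2]+d["cx"],d["fy"]*c[:,1]/c[:,2]+d["cy"]]
E
python3 - <<'E'
from h import *
d=dict(np.load("top0.npz"));P=cloud(d);im=d["img"];hsv=cv2.cvtColor(im,cv2.COLOR_BGR2HSV)
roi=np.zeros((400,640),bool);roi[160:262,250:368]=1
def rect(m,z,n):
    k,l,st,_=cv2.connectedComponentsWithStats(m.astype(np.uint8));i=1+np.argmax(st[1:,4])
    v,u=np.nonzero(l==i);w=ray(d,np.c_[u,v],z)[:,:2]
    r=cv2.minAreaRect((w*1000).astype(np.float32));print(n,st[i],r,cv2.boxPoints(r).round(0).tolist(),"depth z",np.median(P[l==i][:,2]))
rect(roi&(hsv[...,1]<40)&(hsv[...,2]>160),.018,"plate")
tan=roi&(hsv[...,1]>50)&(hsv[...,0]<30)
rect(tan&(hsv[...,2]>165),.058,"box")
rect(roi&(P[...,2]>.0545)&(P[...,2]<.07)&tan,.058,"boxdepth")
m=roi&(P[...,2]>.08);v,u=np.nonzero(m);print("high",len(u),np.c_[u,v][:40].tolist())
m=roi&(hsv[...,2]<50);k,l,st,c=cv2.connectedComponentsWithStats(m.astype(np.uint8))
for i in range(1,k):
    if st[i,4]>3:print(st[i],c[i],ray(d,c[i],.099),ray(d,c[i],.018),np.median(P[l==i][:,2]))
cv2.imwrite("pics/crop.png",cv2.resize(im[155:265,240:390],None,fx=5,fy=5,interpolation=cv2.INTER_CUBIC))
E
```

```text
plate [ 258  168  107   85 5414] ((531.9981079101562, -85.25360107421875), (302.1819763183594, 391.99755859375), 4.348867893218994) [[366.0, 99.0], [396.0, -292.0], [698.0, -269.0], [668.0, 122.0]] depth z 0.018305203889553638
box [ 306  185   45   35 1177] ((555.3214111328125, -155.0589599609375), (123.21891021728516, 161.3151397705078), 5.112105369567871) [[487.0, -80.0], [501.0, -241.0], [624.0, -230.0], [609.0, -69.0]] depth z 0.057749048199519114
boxdepth [ 307  185   44   34 1067] ((558.1321411132812, -156.30389404296875), (119.50172424316406, 159.15309143066406), 4.180599212646484) [[493.0, -81.0], [504.0, -240.0], [624.0, -231.0], [612.0, -73.0]] depth z 0.05881390121299982
high 81 [[276, 160], [359, 160], [333, 161], [278, 162], [357, 170], [259, 173], [290, 173], [347, 177], [279, 178], [266, 179], [275, 181], [311, 189], [313, 190], [339, 190], [351, 190], [299, 191], [295, 193], [259, 195], [351, 195], [262, 196], [359, 196], [299, 198], [363, 198], [255, 203], [291, 203], [262, 204], [307, 211], [307, 213], [278, 214], [346, 215], [288, 217], [346, 217], [281, 218], [293, 220], [294, 220], [295, 220], [296, 220], [292, 221], [293, 221], [294, 221]]
```

View pics/crop.png

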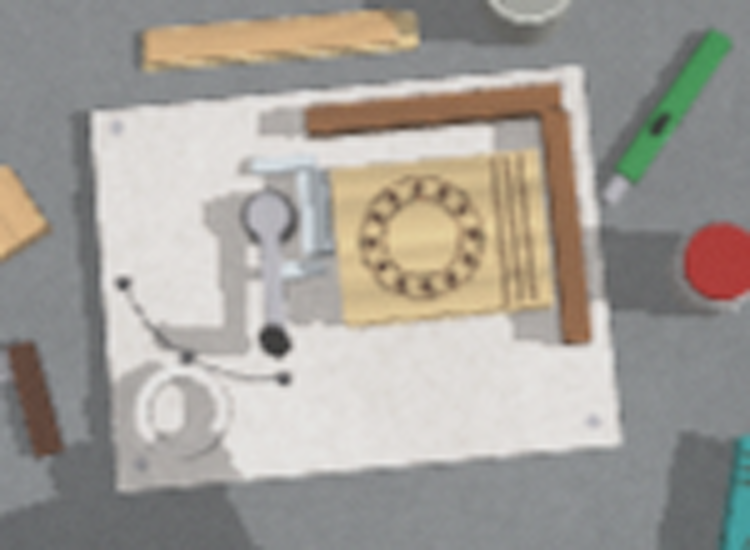

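The crop shows the plate square to my fit. The box is short of the back stop, and the knob is at crop (275,340), i.e. px (295,223), just above the open dot at (285,378). The plate fit gives 302×392 mm, yaw 4.35° and origin ≈(0.5277, -0.1608). I'll check the knob and dots against this frame and start the approach.

```bash
cat >> h.py <<'E'
O=np.array([.5277,-.1608]);A=np.radians(4.35);RJ=np.array([[np.cos(A),-np.sin(A)],[np.sin(A),np.cos(A)]])
def jig(w): return ((np.atleast_2d(w)[:,:2]-O)@RJ*1000).round(1)
def st():
    from station import arm
    from scipy.spatial.transform import Rotation as Ro
    s=arm.read_state();m=Ro.from_quat(s["tcp_rot"]).as_matrix()
    print("t",round(s["time_s"],2),"jig",jig(s["tool_pos"])[0],"z",s["tool_pos"][2].round(4),"yaw of -x in jig",np.degrees(np.arctan2(-m[1,0],-m[0,0])-A).round(2),"F",s["wrist_force"].round(1),"w",round(s["width"],2));return s
E
python3 - <<'E'
from h import *
d=dict(np.load("top0.npz"));hsv=cv2.cvtColor(d["img"],cv2.COLOR_BGR2HSV)
m=(hsv[...,2]<80).astype(np.uint8);m[:,:258]=0;m[:,302:]=0;m[:205]=0;m[:,:][236:]=0
k,l,s,c=cv2.connectedComponentsWithStats(m)
for i in range(1,k):
    if s[i,4]>2: print(s[i],"at .099",jig(ray(d,c[i],.099)),"at .018",jig(ray(d,c[i],.018)))
P=cloud(d);print("knob z",P[220:227,293:298,2].max())
d2=dict(np.load("scene0.npz"))
for q in [0,.625,1.25]:print("dot",60-125*np.cos(q),135+125*np.sin(q))
print("expected knob px scene",proj(d2,np.r_[O+RJ@[-.04,.135],.099]))
E
```

```text
[292 221   6   5  20] at .099 [[-42.5 134.7]] at .018 [[-35.2 140.2]]
knob z 0.10436605819754598
dot -65.0 135.0
dot -41.37038993815224 208.13715911755776
dot 20.584704700591416 253.6230774194483
expected knob px scene [[349.27104537 173.41941307]]
```

Request:
drive_tool(deltas=[0,0,4.4,0,0,0,0.087,0,0,4.4,0,0,0,0.087,0,0,0,-0.03,0.035,0,0.087,0,0,0,-0.03,0.035,0,0.087,0,0,0,-0.03,0.035,0,0.087,0,0,0,-0.03,0.035,0,0.087,0,0,0,-0.03,0.035,0,0.087,0,0,0,-0.03,0.035,0,0.087,0,0,0,-0.03,0.035,0,0.087,0,0,0,-0.03,0.035,0,0.087])

```text
time_s: 1.1
tool_pos: [0.3612, -0.3089, 0.2224]
tcp_rot: [-0.039, 0.999, 0.0, -0.0]
wrist_force: [1.1, -0.8, -0.5]
width: 0.998
grip_force: 0.0
```

```bash
python3 -c "from h import *;st()"
```

```text
t 1.1 jig [-177.3 -135.1] z 0.2224 yaw of -x in jig 0.07 F [ 1.1 -0.8 -0.5] w 1.0
```

Request:
drive_tool(deltas=[0,0,0,-0.028,0.034,0,0.087,0,0,0,-0.028,0.034,0,0.087,0,0,0,-0.028,0.034,0,0.087,0,0,0,-0.028,0.034,0,0.087,0,0,0,0,0,0.03,0.087,0,0,0,0,0,0.03,0.087,0,0,0,0,0,0.03,0.087,0,0,0,0,0,0,0.087,0,0,0,0,0,0,0.087])

```text
time_s: 2.0
tool_pos: [0.462, -0.1667, 0.1328]
tcp_rot: [-0.039, 0.999, -0.0, -0.0]
wrist_force: [0.1, -0.3, 0.6]
width: 1.001
grip_force: 0.0
```

```bash
python3 - <<'E'
from h import *
st()
from station import arm
d=arm.get_image("wrist");cv2.imwrite("pics/w1.png",d["img"])
E
```

```text
t 2.0 jig [-66.   -0.9] z 0.1328 yaw of -x in jig 0.1 F [ 0.1 -0.3  0.6] w 1.0
```

View pics/w1.png

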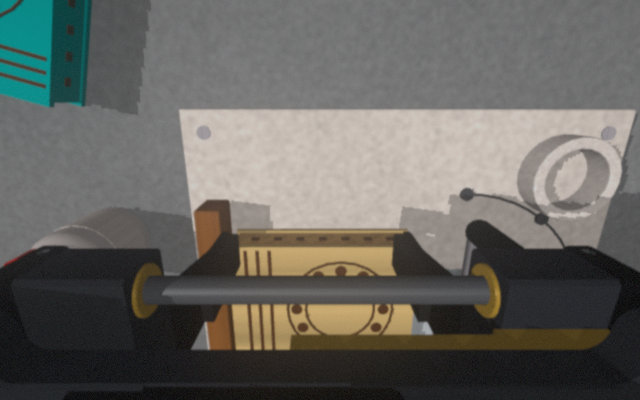

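The wrist view shows open plate between the fingertips and the box's near face (row ≈235). The fence is outside the right finger and the knob is clear at (490,240). I'll descend.

Request:
drive_tool(deltas=[0,0,0,0,0.003,0.033,0.087,0,0,0,0,0,0.033,0.087,0,0,0,0,0,0.033,0.087,0,0,0,0,0,0,0.087,0,0,0,0,0,0,0.087])

```text
time_s: 2.55
tool_pos: [0.463, -0.1638, 0.035]
tcp_rot: [-0.039, 0.999, -0.0, 0.001]
wrist_force: [0.1, -0.1, 0.1]
width: 1.0
grip_force: 0.0
```

Request:
drive_tool(deltas=[0,0,0,-0.008,0,0,0.087,0,0,0,-0.006,0,0,0.087,0,0,0,-0.004,0,0,0.087,0,0,0,-0.004,0,0,0.087,0,0,0,-0.004,0,0,0.087,0,0,0,-0.004,0,0,0.087,0,0,0,-0.004,0,0,0.087,0,0,0,0,0,0,0.087])

```text
time_s: 3.35
tool_pos: [0.4962, -0.1609, 0.0334]
tcp_rot: [-0.039, 0.999, -0.0, 0.0]
wrist_force: [-0.9, -0.9, 1.2]
width: 0.998
grip_force: 0.1
```

```bash
cat >> h.py <<'E'
def box():
    from station import arm
    d=arm.get_image("top");P=cloud(d);hsv=cv2.cvtColor(d["img"],cv2.COLOR_BGR2HSV)
    m=(hsv[...,1]>50)&(hsv[...,0]<30)&(hsv[...,2]>165);m[:,:300]=0;m[:,352:]=0;m[:180]=0;m[230:]=0
    v,u=np.nonzero(m);j=jig(ray(d,np.c_[u,v],.058));r=cv2.minAreaRect(j.astype(np.float32))
    print("box x far edge",np.percentile(j[:,0],[1,50,99.5]),"rect",np.round(r[0],1),np.round(r[1],1),round(r[2],2));return d
E
python3 -c "
from h import *
st();d=box();cv2.imwrite('pics/t2.png',cv2.resize(d['img'][155:265,240:390],None,fx=5,fy=5))"
```

```text
t 3.35 jig [-31.4   2.3] z 0.0334 yaw of -x in jig 0.08 F [-0.9 -0.9  1.2] w 1.0
box x far edge [21.748  78.05   99.6815] rect [59.2  3.7] [ 82.4 160.5] 0.08
```

Request:
drive_tool(deltas=[0,0,0,-0.004,0,0,0.087,0,0,0,-0.004,0,0,0.087,0,0,0,-0.004,0,0,0.087,0,0,0,-0.004,0,0,0.087,0,0,0,-0.002,0,0,0.087,0,0,0,0,0,0,0.087])

```text
time_s: 4.0
tool_pos: [0.5142, -0.1594, 0.0336]
tcp_rot: [-0.039, 0.999, -0.0, 0.001]
wrist_force: [-0.5, 0.1, -0.6]
width: 0.997
grip_force: 0.0
```

Request:
drive_tool(deltas=[0,0,0,-0.002,0,0,0.087,0,0,0,-0.001,0,0,0.087,0,0,0,0,0,0,0.087,0,0,0,0,0,0,0.087])

```text
time_s: 4.4
tool_pos: [0.5162, -0.1593, 0.0336]
tcp_rot: [-0.039, 0.999, 0.0, -0.0]
wrist_force: [-1.8, -0.4, 1.4]
width: 0.996
grip_force: 1.1
```

```bash
python3 -c "
from h import *
st();d=box()"
```

```text
t 4.4 jig [-11.4   2.4] z 0.0336 yaw of -x in jig 0.07 F [-1.8 -0.4  1.4] w 1.0
box x far edge [ 41.796  97.3   119.952] rect [79.9  4.6] [164.8  69.9] 84.55
```

Request:
drive_tool(deltas=[0,0,0,-0.001,0,0,0.087,0,0,0,-0.001,0,0,0.087,0,0,0,0,0,0,0.087,0,0,0,0,0,0,0.087])

```text
time_s: 4.85
tool_pos: [0.5162, -0.1592, 0.0333]
tcp_rot: [-0.038, 0.999, 0.0, -0.002]
wrist_force: [-6.2, 0.0, 4.5]
width: 1.001
grip_force: 3.0
```

Request:
drive_tool(deltas=[0,0,0,-0.001,0,0,0.087,0,0,0,-0.001,0,0,0.087,0,0,0,0,0,0,0.087,0,0,0,0,0,0,0.087])

```text
time_s: 5.25
tool_pos: [0.5162, -0.1592, 0.0331]
tcp_rot: [-0.038, 0.999, 0.0, -0.004]
wrist_force: [-9.5, -0.7, 5.8]
width: 1.0
grip_force: 4.7
```

The TCP is stalled and force is building on both fingers, so the box is home. I'll back off, rise, shut the fingers and turn.

Request:
drive_tool(deltas=[0,0,0,0.015,0,0,0.087,0,0,0,0.025,0,0,0.087,0,0,0,0.02,0,-0.03,0.087,0,0,0,0,0,-0.04,0.04,0,0,0,0,0,-0.04,0])

```text
time_s: 5.75
tool_pos: [0.4611, -0.1637, 0.1451]
tcp_rot: [-0.039, 0.999, -0.0, 0.001]
wrist_force: [1.6, 0.7, 0.5]
width: 0.896
grip_force: 0.0
```

Request:
drive_tool(deltas=[0,0,-8.5,0,0,0,0,0,0,-8.5,0,0,0,0,0,0,-8.5,0,0,0,0,0,0,-8.5,0,0,0,0,0,0,-8.5,0,0,0,0,0,0,-8.5,0,0,0,0,0,0,-8.5,0,0,0,0,0,0,-8.5,0,0,0,0,0,0,-8.5,0,0,0,0,0,0,-8.5,0,0,0,0,0,0,-5,0,0,0,0,0,0,0,0,0,0,0])

```text
time_s: 6.95
tool_pos: [0.4619, -0.1636, 0.1439]
tcp_rot: [0.734, -0.679, 0.001, -0.001]
wrist_force: [0.0, 0.7, -0.3]
width: 0.005
grip_force: 0.0
```

```bash
python3 -c "
from h import *
st();d=box();cv2.imwrite('pics/t3.png',cv2.resize(d['img'][155:265,240:390],None,fx=5,fy=5))"
```

```text
t 6.95 jig [-65.8   2.2] z 0.1439 yaw of -x in jig 90.08 F [ 0.   0.7 -0.3] w 0.0
box x far edge [  6.7   76.8  119.35] rect [60.6  4.6] [168.4 108.3] 84.55
```

View pics/t3.png

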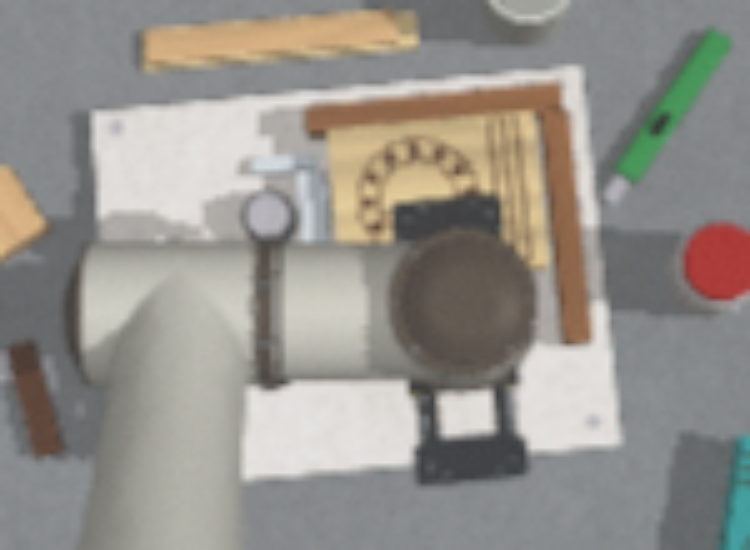

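The picture shows the box flush along the back stop (crop row ≈125), with the lever still under the arm. Next I'll move beside the knob and descend.

Request:
drive_tool(deltas=[0,0,0,-0.031,-0.008,0,0,0,0,0,-0.031,-0.008,0,0,0,0,0,-0.031,-0.008,0,0,0,0,0,0,0,0,0,0,0,0,0,0,0.03,0,0,0,0,0,0,0.03,0,0,0,0,0,0,0.022,0,0,0,0,0,0,0,0])

```text
time_s: 7.8
tool_pos: [0.4753, -0.0696, 0.059]
tcp_rot: [0.733, -0.68, -0.002, 0.002]
wrist_force: [-0.4, 0.6, 0.3]
width: 0.004
grip_force: 0.0
```

```bash
python3 - <<'E'
from h import *
st()
# planned pushes: TCP for knob angle q, face 9.5+11 mm behind knob along tangent
for q in np.arange(0,1.31,.125):
    k=np.array([60-100*np.cos(q),135+100*np.sin(q)]);t=np.array([np.sin(q),np.cos(q)]);print(round(q,3),(k-20.5*t).round(1),90-np.degrees(q).round(1))
E
```

```text
t 7.8 jig [-45.4  94.9] z 0.059 yaw of -x in jig 89.95 F [-0.4  0.6  0.3] w 0.0
0.0 [-40.  114.5] 90.0
0.125 [-41.8 127.1] 82.8
0.25 [-42.  139.9] 75.7
0.375 [-40.6 152.6] 68.5
0.5 [-37.6 165. ] 61.4
0.625 [-33.1 176.9] 54.2
0.75 [-27.1 188.2] 47.0
0.875 [-19.8 198.6] 39.9
1.0 [-11.3 208.1] 32.7
1.125 [ -1.6 216.4] 25.5
1.25 [  9.  223.4] 18.400000000000006
```

Request:
drive_tool(deltas=[0,0,0,-0.01,-0.004,0,0,0,0,0,-0.008,0,0,0,0,0,7.2,-0.0125,0.0026,0,0,0,0,7.2,-0.0125,0.0026,0,0,0,0,0,0,0,0,0])

```text
time_s: 8.3
tool_pos: [0.475, -0.0249, 0.063]
tcp_rot: [-0.644, 0.765, -0.001, 0.001]
wrist_force: [-0.1, -2.6, 1.3]
width: 0.007
grip_force: 1.2
```

```bash
python3 -c "
from h import *
st()"
```

```text
t 8.3 jig [-42.2 139.5] z 0.063 yaw of -x in jig 75.79 F [-0.1 -2.6  1.3] w 0.01
```

Request:
drive_tool(deltas=[0,0,7.2,-0.0125,0.0026,0.001,0,0,0,7.2,-0.0125,0.0026,0.001,0,0,0,7.2,-0.0125,0.0026,0,0,0,0,7.2,-0.0125,0.0026,0,0,0,0,0,0,0,0,0])

```text
time_s: 8.8
tool_pos: [0.4831, 0.0246, 0.0605]
tcp_rot: [-0.434, 0.901, -0.0, 0.001]
wrist_force: [-0.1, -3.9, 2.4]
width: 0.008
grip_force: 1.9
```

```bash
python3 -c "
from h import *
st()"
```

```text
t 8.8 jig [-30.4 188.3] z 0.0605 yaw of -x in jig 47.1 F [-0.1 -3.9  2.4] w 0.01
```

Request:
drive_tool(deltas=[0,0,7.2,-0.0135,0.0015,0,0,0,0,7.2,-0.013,0.0015,0,0,0,0,7.2,-0.013,0.0015,0,0,0,0,7.2,-0.013,0.0015,0,0,0,0,0,0,0,0,0])

```text
time_s: 9.3
tool_pos: [0.5182, 0.0627, 0.0598]
tcp_rot: [-0.196, 0.981, 0.0, -0.0]
wrist_force: [-2.4, -0.9, 0.5]
width: 0.004
grip_force: 0.8
```

```bash
python3 -c "
from h import *
st()"
```

```text
t 9.3 jig [  7.5 223.6] z 0.0598 yaw of -x in jig 18.31 F [-2.4 -0.9  0.5] w 0.0
```

Request:
drive_tool(deltas=[0,0,0,-0.002,0,0,0,0,0,0,-0.002,0,0,0,0,0,0,0,0,0,0,0,0,0,0,0,0,0])

```text
time_s: 9.7
tool_pos: [0.5193, 0.0631, 0.0594]
tcp_rot: [-0.196, 0.981, 0.0, -0.002]
wrist_force: [-5.3, 0.8, 4.8]
width: 0.005
grip_force: 3.1
```

Request:
drive_tool(deltas=[0,0,0,0.01,0,0,0,0,0,0,0.02,0,0,0,0,0,0,0,0,-0.04,0,0,0,0,0,0,-0.05,0,0,0,0,0.03,-0.03,0,0,0,0,0,0.03,-0.03,0,0,0,0,0,0.03,-0.03,0,0,0,0,0,0.03,-0.03,0,0,0,0,0,0.03,-0.03,0,0,0,0,0,0,0,0,0])

```text
time_s: 10.7
tool_pos: [0.4103, -0.1466, 0.1497]
tcp_rot: [-0.193, 0.981, -0.0, 0.001]
wrist_force: [0.3, 0.2, -0.2]
width: 0.009
grip_force: 0.0
```

```bash
python3 -c "
from h import *
st();d=box();cv2.imwrite('pics/t4.png',cv2.resize(d['img'][155:265,240:390],None,fx=5,fy=5))"
```

```text
t 10.7 jig [-116.    23.1] z 0.1497 yaw of -x in jig 17.86 F [ 0.3  0.2 -0.2] w 0.01
box x far edge [ -1.618  55.25  119.018] rect [59.1 -1.9] [123.9 160.7] 0.07
```

View pics/t4.png

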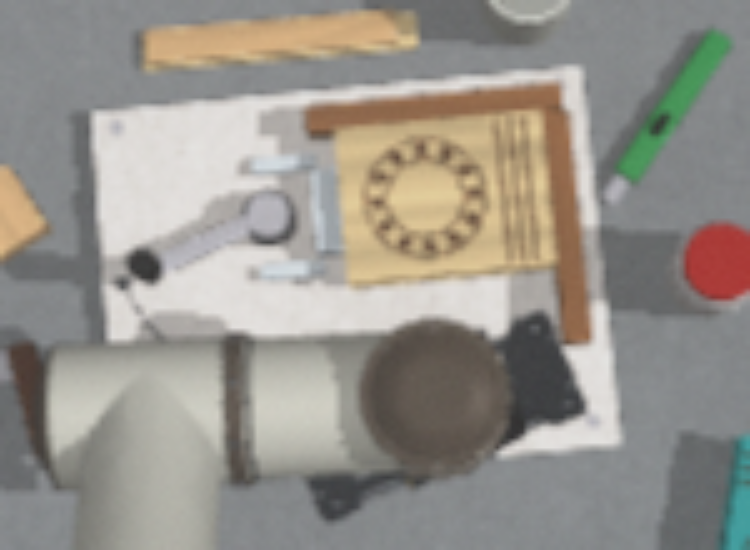

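The lever points at the third dot (122,283), the jaw is against the box, and the box is flush with the stop and clear of the arm. I'm handing in.

```bash
python3 -c "
from station import arm
print(arm.close_job())"
```

```text
the job is handed in; nothing more can be done
None
```

The box is pushed home and square against the back stop, the clamp lever is at its second stop with the jaw against the box, and the job was handed in at about 11 s; no verdict was returned.

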